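Run a guarded bench press on a phone

ROBOT

A 6-joint arm with a two-finger parallel gripper is mounted at the origin on the work surface. World frame = base frame: x ahead of the robot, y to its left, z up, the work surface at z = 0. Lengths are in m, angles in degrees, forces in N, time in s.
With the tool pointing down it reaches from about 0.25 to 0.725 m from the base axis. Payload 9.7 kg.
Tool frame: the origin (TCP) lies between the finger pads; the fingertips stand 19 mm ahead of it and the grasp point (between the pads) is the TCP; x points along the fingers, y is the direction in which the jaws open and shut, and the axes are right-handed (so a half turn about x gives the same grasp; the last joint's range is limited). The gripper opens to 85 mm and grips with 20 to 120 N. Pads are 22 mm wide; open, the fingers measure 114 mm over their backs; the gripper's body (76 mm by 85 mm) begins 54 mm behind the grasp point. The pads swing forward as they close: fully open they stand 13 mm farther back than shut.
Start: joints at [63.713, 4.979, 10.078, 95.1, 0, 90], TCP at [0.244, 0.493, 0.25] pointing down, gripper open.
Joint ranges: [-179.16, 179.16], [-48.56, 103.87], [-65.8, 70.77], [-126.05, 130.52], [-82.76, 87.17], [-180, 180]. Speed limits (degrees/s): [127.2, 127.2, 147.25, 180, 180, 180].

INTERFACE

Orientations are given as [roll, pitch, yaw] about the fixed x, y, z axes, in that order (R = Rz(yaw) Ry(pitch) Rx(roll)).
In Python, from station import manip, move_gripper, solver, read_camera, finder gives the robot as it stands. The module is installed in compiled form; this text tells all that it offers. Calls block until the motion is done:
- manip.move_pose(position, orientation): joint-space move of the TCP to a pose.
- manip.move_l(position, orientation=None, speed=0.15, guard=None): straight line of the TCP; orientation=None keeps the orientation; speed is the mean speed in m/s. With guard (N) it stops when the force on the tool has changed by that much, and returns True; else False.
- manip.move_joints(angles): joint-space move.
- move_gripper(opening, squeeze=None): finger opening in m; squeeze is the grip in N (None keeps the last); returns when the fingers have stopped.
- manip.hold(seconds).
- solver.inverse_kinematics(position, orientation): joint angles nearest the present ones, or None.
- manip.get_obs(): the state.
- read_camera(name): name is "side" or "top"; returns a dict with "pixels" (400x640x3 uint8, red, green, blue), "fx", "fy", "cx", "cy" (pixels), "k1" (the pictures are not rectified: a ray, as slopes to the right and down, at radius r is drawn at 1 + k1 r^2 times it, then the intrinsics apply), "R" (3x3) and "t" (3): a world point X has camera coordinates R X + t. Camera axes: x right, y down, z forward; pixel columns grow to the right and rows downward; lengths in m; the calibration is good to about 2 mm. A picture is of the moment at which its call begins. There is no depth.
A pose or a line that the arm cannot do raises manip.MotionError and nothing moves.
- manip.close_job(): hands the job in, once; it reports no verdict.
Trained networks look in a picture, given as the dict that the camera call returned (one of the last four; its "shot" number tells which), for a name from the list of things; names that differ only in an ending like _2 or _b are one class to them, and where a whole thing is asked for, a point or a joint stands for the part that bears it (a point fixed in the world has none). Each returns a list of dicts, best first, with "p" (0 to 1); they miss things now and then, are a little off and sometimes report something else, mostly with a low value. They report only what shows in the picture. A call takes as long as a camera call.
- finder.cut_out(picture, target): "mask" (400x640 bool, what is visible of it) and "pixel" ([column, row] in pixels, amid what is visible of it).
The state is a dict: "t": time; "q": joint angles; "joint_vel": joint speeds; "effort": joint torques, N m; "position": TCP position; "orientation": TCP orientation; "ft_force": force on the tool from outside, world axes, zero at the start; "torque": the same for the moment, N m; "finger_gap": finger opening in m.
Only numpy, scipy, OpenCV 4.12 (cv2) and the standard library are available. Lean on these libraries where they do the work, as an engineer would, in place of code of your own. Each camera call takes 0.05 s, during which the arm holds its last target. There are 200 camera calls.

TASK

The phone in the blue bench press is ready for pressing: slide the clear yellow-framed guard fully shut in front of it by its orange tab, then press the red palm plunger down until it bears solidly on its stop and keep it there for a good second, firmly but without ramming it. Then let the plunger spring all the way back up with the guard still shut, and only after that slide the guard fully open again so that the phone can be taken out. Never press the plunger while the guard is open, and leave everything else on the bench where it is.

Things in the scene. Friction and masses are not known exactly. Their poses are not given: they have to be found in the camera images.
- press: Fixed blue bench press with base 215 x 250 x 22 mm. Its origin is on the table directly under the plunger's axis; z up, y along the guard's track, -x is the side of the press where the guard runs. A column at y = -118 mm carries an arm (top 151 mm above the table) over the phone; the phone lies in a sprung green nest on the base.
- plunger (a joint): Plunger travel straight down (m), 0 = fully up. Spring push 3 N at the top; at 10 mm the foot meets the phone in its sprung nest and the push jumps by 3 N (not the stop), then grows evenly to 8 N at 14 mm and 11 N at 26 mm. The solid stop is a hidden screw set anew each time between 14 and 26 mm: felt only as a sudden hard rise of force. Over 40 N on the stop is ramming.
- plunger_top (a point): Centre of the flat top of the red mushroom head, 64 mm in diameter (flat part 52 mm), head 20 mm thick; it is 226 mm above the table at rest and goes down with the plunger. Free above and all round.
- stop_ring: Brass ring, 43 mm in diameter and 16 mm high, fixed round the plunger's rod on top of the arm, below the red head; it houses the hidden stop screw. Origin: centre of its underside, 160 mm above the table. Its pose says nothing of where the stop is set.
- guard (a joint): How far the guard has been slid along the press's +y from shut (m): 0 = fully shut in front of the phone, 0.15 = fully open, with an end stop at both ends. It needs about 2 to 3 N and stays where it is left.
- guard_tab (a point): Centre of the top of the orange tab that stands on the middle of the guard's upper edge: 18 mm along the press's x, 22 mm along its y, 44 mm tall, its top 172 mm above the table, 115 mm in front (-x) of the plunger's axis. The guard is a clear panel 170 mm wide with a yellow frame, its upper edge at 128 mm.
- solvent: Bystander: white bottle, 60 mm in diameter, 120 mm tall, standing; origin at the centre of its underside.
- flux_tin: Bystander: copper-coloured tin, 60 mm in diameter, 22 mm high; origin at the centre of its underside.
- driver: Bystander: screwdriver 170 mm long with a blue handle, lying along its x.
- spare_phone: Bystander: white phone lying flat, 150 x 74 x 8 mm; origin at the centre of its underside.
- meter: Bystander: green multimeter lying flat, 170 x 85 x 35 mm; origin at the centre of its underside.
- parts_tray: Bystander: white divided tray 160 x 110 x 30 mm; origin at the centre of its underside.
- solder_reel: Bystander: metal reel, 64 mm in diameter, 40 mm high, standing; origin at the centre of its underside.

How it is judged (in metres and radians):
On the way, in this order (a step that is already met when the one before it is completed fails the run):
1. the guard is fully shut, plunger still up (value of joint guard below 0.005 m and value of joint plunger below 0.003 m), for 0.2 s.
2. with the guard shut, the plunger bears on its stop with at least 2 N without a break for 0.9 s (value of joint guard below 0.005 m and value of joint plunger above 0.012 m and contact force between stop_ring and anything else above 2 N), for 0.9 s.
3. the plunger has risen fully again, guard still shut (all of step 1), for 0.1 s.
At the end, for the whole second after the job is handed in: The guard is open to within 10 mm of its open end stop (joint above 0.14 m) and still, and the plunger is fully up (within 3 mm) (value of joint guard above 0.14 m and value of joint plunger below 0.003 m and velocity of joint guard between -0.01 and 0.01 m/s); the robot touches nothing.
It fails at once if the plunger is pressed by more than 6 mm while the guard is more than 10 mm from shut (value of joint plunger above 0.006 m and value of joint guard above 0.01 m).
It fails at once if the plunger is rammed into its stop with more than 40 N (contact force between stop_ring and anything else above 40 N).
It fails at once if a bystander is moved by more than 20 mm (distance of any of solvent, flux_tin, driver, spare_phone, meter, parts_tray, solder_reel from where it was at the start of the episode above 0.02 m).
It also fails if it takes over 58 s, if anything falls off the work surface, if the arm or the gripper's body presses on something with over 40 N, if the wrist force passes 120 N, or if a joint passes its speed limit or range.

## Working session

There is one attempt and no reset: what is moved stays moved. The work goes in short steps, each a Python script; the robot and the scene stay as the last script left them, time stands still between calls to the robot, and variables do not carry over. Pictures are saved under pics/ and viewed, about 8 in all and at most 12, crops included, and the job is handed in when it is done.

```bash
mkdir -p pics; cat > h.py <<'E'
import numpy as np, cv2
from station import manip, move_gripper, solver, read_camera, finder
def save(p,n): cv2.imwrite('pics/'+n,p['pixels'][:,:,::-1])
def ray(p,px):
    d=np.array([(px[0]-p['cx'])/p['fx'],(px[1]-p['cy'])/p['fy']]); u=d.copy()
    for _ in range(20): u=d/(1+p['k1']*(u@u))
    R=np.array(p['R']); c=-R.T@np.array(p['t']); return c,R.T@np.array([u[0],u[1],1])
def atz(p,px,z):
    c,d=ray(p,px); return c+d*(z-c[2])/d[2]
def proj(p,X):
    X=np.array(p['R'])@np.array(X)+np.array(p['t']); u=X[:2]/X[2]; u=u*(1+p['k1']*(u@u))
    return np.array([p['fx']*u[0]+p['cx'],p['fy']*u[1]+p['cy']])
E
python3 - <<'E'
from h import *
for n in ['top','side']:
    p=read_camera(n); save(p,n+'1.png')
    R=np.array(p['R']); print(n,-R.T@np.array(p['t']),R[2],p['k1'],p['fx'])
    for t,z in [('plunger_top',.22),('guard_tab',.165),('stop_ring',.17),('solvent',.06),('flux_tin',.02),('driver',.01),('spare_phone',.008),('meter',.035),('parts_tray',.03),('solder_reel',.04),('press',.1)]:
        for r in finder.cut_out(p,t)[:2]: print(n,t,round(r['p'],2),np.round(r['pixel']),r['mask'].sum(),atz(p,r['pixel'],z).round(3))
print(manip.get_obs())
E
```

```text
top [0.24774687 0.01237948 1.55945578] [ 2.02774838e-01  6.24151407e-04 -9.79225191e-01] -0.08865385014002675 501.84704290973895
top plunger_top 0.9 [329. 172.] 402 [ 0.6   -0.015  0.22 ]
top plunger_top 0.33 [299. 244.] 243 [0.399 0.065 0.22 ]
top guard_tab 0.69 [301. 220.] 542 [0.475 0.063 0.165]
top solvent 0.85 [405. 189.] 380 [ 0.586 -0.251  0.06 ]
top flux_tin 0.8 [363. 244.] 288 [ 0.421 -0.123  0.02 ]
top driver 0.76 [300. 246.] 207 [0.419 0.071 0.01 ]
top spare_phone 0.96 [267. 188.] 1028 [0.604 0.176 0.008]
top meter 0.56 [174. 207.] 1532 [0.537 0.464 0.035]
top parts_tray 0.85 [463. 271.] 2024 [ 0.338 -0.428  0.03 ]
top solder_reel 0.92 [458. 190.] 390 [ 0.586 -0.422  0.04 ]
top press 0.79 [334. 200.] 6134 [ 0.544 -0.031  0.1  ]
side [-0.06715954 -0.89706599  0.84441825] [ 0.44759327  0.71194166 -0.54110935] -0.11503858667713948 453.5531081352132
side plunger_top 0.73 [349. 182.] 437 [ 0.579 -0.048  0.22 ]
side guard_tab 0.85 [303. 214.] 1106 [ 0.433 -0.048  0.165]
side guard_tab 0.46 [310. 275.] 294 [ 0.327 -0.259  0.165]
side stop_ring 0.57 [349. 192.] 135 [ 0.598 -0.023 
[... 628 characters left out ...]
0.04 ]
side press 0.92 [342. 232.] 6682 [ 0.53  -0.095  0.1  ]
{'t': 1.2, 'q': array([6.37133681e+01, 4.98030183e+00, 1.00769065e+01, 9.50988224e+01,
       1.48698536e-03, 9.00014152e+01]), 'joint_vel': array([ 0.03390085, -0.05595808,  0.06305164, -0.04448047, -0.03812783,
       -0.03511597]), 'effort': array([-3.61110806e-04, -5.20095420e+01,  4.64866018e+01,  1.56574857e-03,
       -1.02222582e-04,  1.03548274e-06]), 'position': array([0.24356626, 0.49312407, 0.25025897]), 'orientation': array([-123.84013337,   89.99732988, -150.12818049]), 'ft_force': array([-0.11594335,  0.68343164,  0.32572075]), 'torque': array([0.03122788, 0.009893  , 0.04061078]), 'finger_gap': 0.0853258188956601}
```

```bash
python3 - <<'E'
import cv2
a=cv2.imread('pics/top1.png')[120:290,240:430]; b=cv2.imread('pics/side1.png')[140:310,240:430]
cv2.imwrite('pics/c1.png',cv2.resize(cv2.vconcat([a,b])if 0 else cv2.hconcat([a,b]),None,fx=2.1,fy=2.1,interpolation=cv2.INTER_CUBIC))
E
```

```text
(no output)
```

View pics/c1.png

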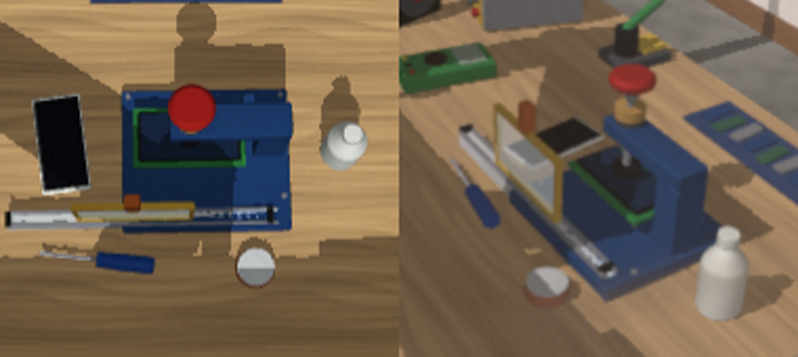

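View pics/top1.png

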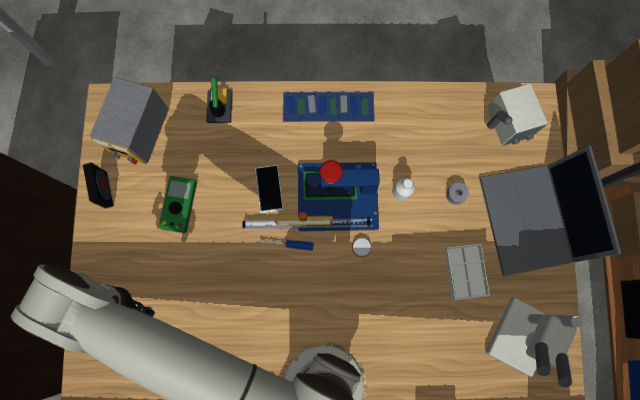

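The top view (crop left) shows the red head at about (331,171), the orange tab at (303,216), the guard part-way open in the track and the press nearly square to the world. Next I'll measure these by colour.

```bash
cat > m.py <<'E'
from h import *
from scipy.optimize import least_squares
def blob(p,kind,near,r=30):
    h=cv2.cvtColor(p['pixels'],cv2.COLOR_RGB2HSV).astype(int); H,S,V=h[...,0],h[...,1],h[...,2]
    m=(((H<=4)|(H>=174))&(S>170)&(V>70)) if kind=='red' else ((H>4)&(H<=13)&(S>165)&(V>60))
    yy,xx=np.indices(m.shape); m&=(np.hypot(xx-near[0],yy-near[1])<r)
    n,l,s,c=cv2.connectedComponentsWithStats(m.astype(np.uint8))
    k=1+np.argmax(s[1:,4]); return c[k],s[k]
E
python3 - <<'E'
from m import *
P={n:read_camera(n) for n in ['top','side']}
def tri(a,b):
    A=[];B=[]
    for c,d in (a,b):
        d=d/np.linalg.norm(d);M=np.eye(3)-np.outer(d,d);A.append(M);B.append(M@c)
    return np.linalg.solve(sum(A),sum(B))
for k,n1,n2,z in [('red',(331,171),(349,182),.216),('or',(303,216),(301,195),.15)]:
    c1,s1=blob(P['top'],k,n1,14 if k=='or' else 30); c2,s2=blob(P['side'],k,n2,14 if k=='or' else 30)
    print(k,c1,s1,c2,s2,'tri',tri(ray(P['top'],c1),ray(P['side'],c2)).round(4),atz(P['top'],c1,z).round(4),atz(P['side'],c2,z).round(4))
# yaw from the base: blue mask min-area / edges
h=cv2.cvtColor(P['top']['pixels'],cv2.COLOR_RGB2HSV)
m=((h[...,0]>100)&(h[...,0]<125)&(h[...,1]>130)).astype(np.uint8)*255; m[:,:290]=0;m[:,390:]=0;m[:155]=0;m[236:]=0
for rows,lab in [(range(196,213),'right'),(range(190,212),'left')]:
    pts=[]
    for r in rows:
        c=np.where(m[r])[0]; pts.append(atz(P['top'],((c.max() if lab=='right' else c.min()),r),.022)[:2])
    pts=np.array(pts); f=np.polyfit(pts[:,0],pts[:,1],1); print(lab,np.degrees(np.arctan(f[0])),pts.mean(0))
pts=[]
for c in range(300,320):
    r=np.where(m[:,c])[0]; pts.append(atz(P['top'],(c,r.min()),.022)[:2])
pts=np.array(pts); f=np.polyfit(pts[:,1],pts[:,0],1); print('far',-np.degrees(np.arctan(f[0])),pts.mean(0))
E
```

```text
red [330.82170543 170.99741602] [320 160  23  22 387] [349.76136364 176.95454545] [341 172  19  12 176] tri [ 0.6012 -0.0202  0.2177] [ 0.6026 -0.0208  0.216 ] [ 0.6017 -0.0176  0.216 ]
or [302.56603774 216.05660377] [299 213   8   7  53] [300.04 195.92] [298 191   6  12  25] tri [0.4873 0.0595 0.1475] [0.4878 0.059  0.15  ] [0.4842 0.0563 0.15  ]
right 1.434473983229425 [ 0.54711749 -0.16854671]
left 0.3125608704843381 [0.55895111 0.07461698]
far 6.218498459543488 [0.67572407 0.04194042]
```

```bash
python3 - <<'E'
from m import *
O=[0,90,0]
def st(s):
    o=manip.get_obs(); print(s,round(o['t'],2),o['position'].round(4),o['ft_force'].round(2),round(o['finger_gap'],4))
move_gripper(0.045)
manip.move_pose([.487,.059,.26],O); st('above')
print(manip.move_l([.487,.059,.156],speed=.12,guard=6)); st('down')
if abs(manip.get_obs()['position'][2]-.156)<.004:
    print(manip.move_l([.487,-.09,.156],speed=.05,guard=9)); st('slid')
p=read_camera('top'); save(p,'top2.png'); q=read_camera('side'); save(q,'side2.png')
a=p['pixels'][120:290,240:430]; b=q['pixels'][140:310,240:430]
cv2.imwrite('pics/c2.png',cv2.resize(cv2.hconcat([a,b])[:,:,::-1],None,fx=2.1,fy=2.1,interpolation=cv2.INTER_CUBIC))
E
```

```text
above 3.58 [0.487  0.0596 0.26  ] [-0.3   0.34 -0.47] 0.0452
False
down 4.6 [0.4873 0.0591 0.1568] [-0.06 -0.42 -0.12] 0.0448
True
slid 6.41 [ 0.487  -0.035   0.1558] [-0.01  7.39  2.81] 0.0453
```

View pics/c2.png

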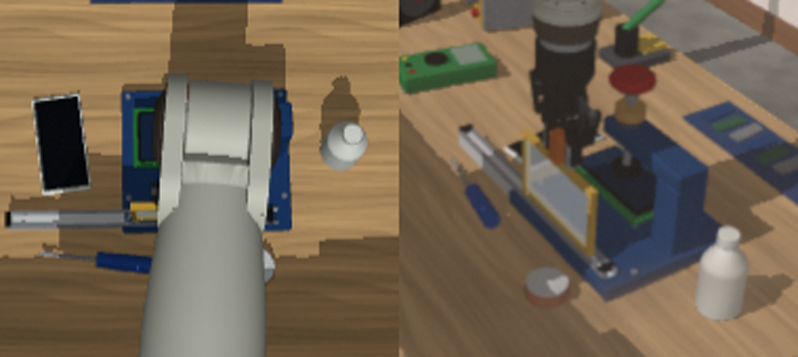

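The guard ended where shut was expected (tab y ≈ -0.023, plunger axis y ≈ -0.02), with a sharp force rise. I'll press once more to confirm, then go to the plunger.

```bash
cat > s.py <<'E'
from m import *
O=[0,90,0]
def st(s):
    o=manip.get_obs(); print(s,round(o['t'],2),o['position'].round(4),o['ft_force'].round(2),round(o['finger_gap'],4)); return o
E
python3 - <<'E'
from s import *
manip.move_l([.487,-.028,.156],speed=.05); st('back')
print(manip.move_l([.487,-.07,.156],speed=.03,guard=14)); st('again')
manip.move_l([.487,-.028,.156],speed=.06); st('back')
manip.move_l([.487,-.028,.29],speed=.15)
move_gripper(0.0)
manip.move_l([.6015,-.0195,.29],speed=.15); st('over')
manip.hold(.2); f0=st('base')['ft_force'][2]
print(manip.move_l([.6015,-.0195,.235],speed=.03,guard=2.0)); o=st('touch')
E
```

```text
back 6.8 [ 0.4868 -0.0281  0.1558] [ 1.39 -0.42 -0.22] 0.045
True
again 7.35 [ 0.487  -0.0349  0.1558] [0.17 3.01 1.96] 0.0449
back 7.62 [ 0.487  -0.0278  0.156 ] [-0.26  0.22  0.03] 0.0449
over 10.07 [ 0.6011 -0.0195  0.2901] [-0.2   0.83  0.16] 0.0003
base 10.28 [ 0.601  -0.0196  0.2906] [-1.16  0.33 -0.38] 0.0001
True
touch 11.65 [ 0.6015 -0.0195  0.2433] [ 0.92 -0.21  3.02] 0.0001
```

```bash
python3 - <<'E'
from s import *
z=.2335
print(manip.move_l([.6015,-.0195,z],speed=.03,guard=12)); o=st('pre')
def F(): 
    v=[]
    for _ in range(4): manip.hold(.03); v.append(manip.get_obs()['ft_force'][2])
    return np.mean(v)
L=[F()]; print(L)
while z>.215:
    z-=.0005
    manip.move_l([.6015,-.0195,z],speed=.01); f=F(); L.append(f)
    o=manip.get_obs(); print(round(o['t'],2),round(z,4),o['position'][2].round(4),round(f,1))
    if f>22: break
t0=manip.get_obs()['t']
if f>18:
  for _ in range(5): manip.hold(.28); st('hold')
E
```

```text
False
pre 12.12 [ 0.6015 -0.0195  0.2337] [-1.42  0.01  8.37] 0.0001
[np.float64(7.527806304661039)]
12.64 0.233 0.2334 7.5
13.03 0.2325 0.2329 8.0
13.41 0.232 0.2324 7.6
13.79 0.2315 0.2319 7.6
14.18 0.231 0.2314 8.2
14.56 0.2305 0.231 8.5
14.94 0.23 0.2305 8.3
15.32 0.2295 0.23 8.6
15.71 0.229 0.2295 8.4
16.09 0.2285 0.229 8.3
16.48 0.228 0.2286 8.8
16.86 0.2275 0.2282 8.9
17.24 0.227 0.2276 8.8
17.62 0.2265 0.2272 9.1
18.01 0.226 0.2267 9.3
18.39 0.2255 0.2262 9.3
18.77 0.225 0.2257 9.5
19.16 0.2245 0.2252 9.5
19.54 0.224 0.2248 10.0
19.93 0.2235 0.2243 9.6
20.31 0.223 0.2238 10.1
20.69 0.2225 0.2233 9.9
21.07 0.222 0.2228 10.1
21.46 0.2215 0.2224 10.6
21.84 0.221 0.2219 10.5
22.23 0.2205 0.2214 10.8
22.61 0.22 0.2209 10.9
22.99 0.2195 0.2205 11.2
23.38 0.219 0.2205 14.1
23.76 0.2185 0.2205 16.4
24.14 0.218 0.2204 18.7
24.52 0.2175 0.2204 21.7
24.91 0.217 0.2204 24.4
hold 25.19 [ 0.6015 -0.0195  0.2204] [-6.98 -0.07 24.09] -0.0003
hold 25.48 [ 0.6015 -0.0195  0.2204] [-6.43  0.5  25.04] 0.0004
hold 25.76 [ 0.6015 -0.0195  0.2204] [-6.38  0.08 24.  ] -0.0002
hold 26.04 [ 0.6015 -0.0195  0.2204] [-7.28 -0.32 24.48] -0.0003
hold 26.32 [ 0.6015 -0.0195  0.2204] [-6.37  0.92 25.27] -0.0001
```

A solid stop at about 24.5 mm of travel, held at about 13 N on the stop for over 1.4 s. Now I'll release, check and open.

```bash
python3 - <<'E'
from s import *
manip.move_l([.6015,-.0195,.29],speed=.06); st('up'); manip.hold(.3)
manip.move_l([.487,-.0235,.29],speed=.15)
move_gripper(.045); st('over tab')
q=read_camera('side')
print('head',blob(q,'red',(349,182))[0])
print(manip.move_l([.487,-.0235,.156],speed=.12,guard=6)); o=st('down')
if abs(o['position'][2]-.156)<.004:
    print(manip.move_l([.487,.19,.156],speed=.06,guard=9)); o=st('open')
    y=o['position'][1]
    manip.move_l([.487,y-.007,.156],speed=.05)
    print(manip.move_l([.487,y+.03,.156],speed=.03,guard=14)); st('again')
    manip.move_l([.487,y-.0115,.156],speed=.05); st('back')
q=read_camera('side'); p=read_camera('top')
a=p['pixels'][120:290,240:430]; b=q['pixels'][140:310,240:430]
cv2.imwrite('pics/c3.png',cv2.resize(cv2.hconcat([a,b])[:,:,::-1],None,fx=2.1,fy=2.1,interpolation=cv2.INTER_CUBIC))
print('head',blob(q,'red',(349,182))[0])
E
```

```text
up 27.69 [ 0.6014 -0.0195  0.2896] [-0.45  0.35  0.5 ] -0.0002
over tab 29.41 [ 0.4871 -0.0235  0.2899] [-0.6  -0.55 -0.23] 0.0448Traceback (most recent call last):
  File "<stdin>", line 6, in <module>
  File "m.py", line 8, in blob
    k=1+np.argmax(s[1:,4]); return c[k],s[k]
        ~~~~~~~~~^^^^^^^^^
    return _wrapfunc(a, 'argmax', axis=axis, out=out, **kwds)
    return bound(*args, **kwds)
ValueError: attempt to get argmax of an empty sequence
```

```bash
python3 - <<'E'
from s import *
q=read_camera('side')
r=finder.cut_out(q,'plunger_top')[:2]; print([(x['p'],x['pixel'],x['mask'].sum()) for x in r])
a=cv2.imread('pics/side2.png')[:,:,::-1]
cv2.imwrite('pics/c4.png',cv2.resize(cv2.hconcat([np.ascontiguousarray(a[140:300,265:420]),q['pixels'][140:300,265:420]])[:,:,::-1],None,fx=2.5,fy=2.5,interpolation=cv2.INTER_CUBIC))
E
```

```text
[(0.94, [349.7, 182.2], np.int64(431))]
```

View pics/c4.png

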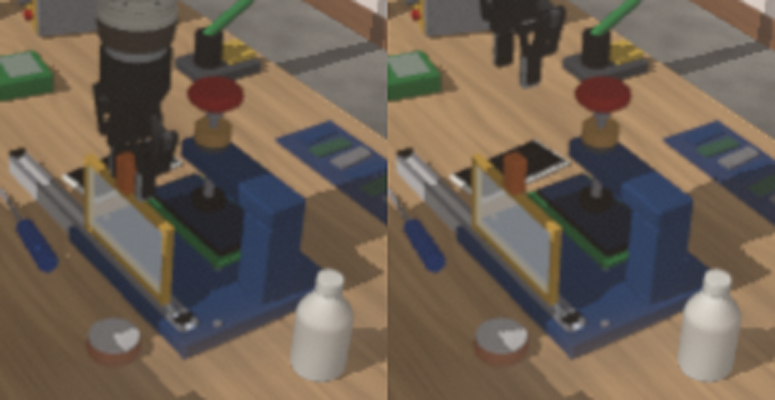

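The two side views match: the head is fully up (603,95 in the right half) and the guard is still shut, with its tab at (515,172) in the right half. Now I'll open it.

```bash
python3 - <<'E'
from s import *
print(manip.move_l([.487,-.0235,.156],speed=.12,guard=6)); o=st('down')
if abs(o['position'][2]-.156)<.004:
    print(manip.move_l([.487,.19,.156],speed=.06,guard=9)); o=st('open')
    y=o['position'][1]
    manip.move_l([.487,y-.007,.156],speed=.05)
    print(manip.move_l([.487,y+.03,.156],speed=.03,guard=14)); st('again')
    manip.move_l([.487,y-.0115,.156],speed=.05)
    manip.move_l([.487,y-.0115,.29],speed=.15)
    manip.move_l([.40,y+.05,.30],speed=.2); st('clear')
q=read_camera('side'); p=read_camera('top')
a=p['pixels'][120:290,240:430]; b=q['pixels'][140:310,240:430]
cv2.imwrite('pics/c3.png',cv2.resize(cv2.hconcat([a,b])[:,:,::-1],None,fx=2.1,fy=2.1,interpolation=cv2.INTER_CUBIC))
print([(x['p'],x['pixel']) for x in finder.cut_out(q,'plunger_top')[:1]])
E
```

```text
False
down 30.82 [ 0.4874 -0.0235  0.1568] [ 0.1  -0.26 -0.48] 0.0452
True
open 33.22 [0.4868 0.138  0.1556] [ 0.42 -6.41  4.25] 0.0453
True
again 34.02 [0.4869 0.138  0.1557] [ 0.45 -4.65  2.95] 0.0449
clear 36.12 [0.4002 0.1879 0.2997] [ 0.5  -0.01  0.23] 0.0452
[]
```

View pics/c3.png

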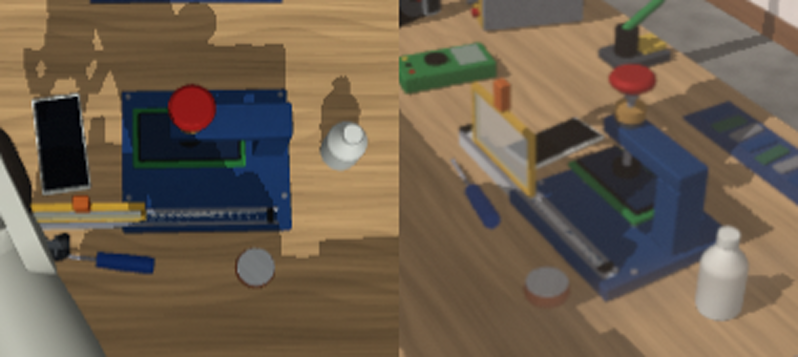

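The tab is now at (81,203) in the crop, at the open end. TCP travel of 173 mm minus 23 mm of play gives the full 150 mm. The head is up, the bystanders haven't moved and the gripper is clear.

```bash
python3 -c "
from s import *
manip.hold(.3); st('end'); manip.close_job()"
```

```text
end 36.58 [0.4002 0.1878 0.2998] [ 0.16 -1.14 -0.2 ] 0.045
the job is handed in; nothing more can be done
```

I finished the sequence and handed the job in at 36.6 s. The station gives no verdict, so the results below are from my own checks.

- **Guard shut:** I pushed the tab shut with the straddling, ungripped fingers. A second push met the end stop at the same place.
- **Plunger:** The force jumped at the stop, at about 24.5 mm of travel. I held about 24.5 N in total for more than 1.4 s, which puts roughly 13 N on the stop.
- **Release:** I let the plunger back up with the guard still shut. The side camera showed the head back at its rest height.
- **Guard open:** I slid the guard to its open stop and confirmed it with a second push. The finger travel works out to the full 150 mm.
- **Final view:** The plunger is up, the gripper is clear and reads no contact beyond sensor noise, and the bystanders I could see near the press had not moved. The parts tray and solder reel were outside that crop.

Two head checks gave no result: my colour finder failed with the head in shadow, and the network missed the head in the last picture. I went by eye from the pictures, and in the first case the network also found the head at its rest position.

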